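# Let off the ratchet of the vegetable press and wind its plate up

## Task

The vegetable press has finished draining and is still locked down by its ratchet. Ease the crank forward just a little, less than one tooth, so that the pawl is no longer trapped, throw the pawl back over onto its rest so that it stays clear of the wheel, then wind the crank backward until the ram comes gently up and bears against the rubber foot of the stop screw, and let go. Never force the pawl or jam the ram hard against its stop, and leave the other kitchen things where they are.

Things in the scene. Friction and masses are not known exactly. Their poses are not given: they have to be found in the camera images.
- press: bench press, fixed to the table: iron frame with back column, two-cheek head and top yoke (375 mm high, its stop screw up to 410) on a 270 x 200 mm base, over a pot 124 mm across. Origin on the table, 20 mm in front of the base's middle. x points from its front to its column, y along the shaft from the crank side to the ratchet side, z up. Turned up to 0.25 rad from the robot's x
- crank_axis (a point): fixed point on the shaft's axis, 210 mm above the table, 125 mm to the crank side of the frame's middle: the centre of the circle (radius 85 mm) on which crank_grip goes round. The shaft lies level along the press's y. The crank arm is a flat steel bar, its outer face 76 mm from the frame's middle
- crank_grip (a point): centre of the crank's black handle, a sleeve 24 to 26 mm thick, 80 mm long, level, parallel to the shaft; it spins freely on its pin, so a grip can stay pointing down all the way round. At the start it is on the front (-x) side of the shaft and above it, 0.8 to 1.2 rad from straight up. Clear from above and both sides; it runs 37 mm outward of this point, and the crank arm is 49 mm inward
- shaft (a joint): angle of shaft, wheel and crank, rad; 0 at the start, a tooth against the pawl. Grows turning BACKWARD: the ram rises 18 mm per rad, the top of the crank goes towards the column (+x of the press). Negative is FORWARD, pressing. Stiff, it stays where left: 10 to 14 N at the handle forward, 12 to 17 N back. Forward is easy to -0.3, then the food pushes back; the next tooth clicks in at -0.5
- ratchet_wheel: steel saw-tooth ratchet wheel, 96 mm across the tips, 12 mm thick, 12 undercut teeth 10 mm deep, on the shaft on the ratchet side of the frame (62 to 74 mm out); origin on the shaft's axis in the middle of the frame
- pawl (a joint): angle of the pawl about its pivot, rad; about 0 with its nose in the teeth; grows as it is lifted, its pin going over the top towards the column (+x of the press). It balances at about 1.5; beyond, it falls onto its rest at 2.2 and stays, clear of the wheel. At shaft angle 0 the undercut tooth traps it; with the shaft at -0.18 or further forward it swings free, with less than 2 N at the pin
- ratchet_pawl: the pawl: a steel finger whose nose, 63 mm from the pivot, drops into the ratchet teeth, with a thumb lever and cross pin; origin on the pivot's axis in the middle of the frame
- pawl_pivot (a point): fixed point on the pawl's pivot axis (level, along the press's y, 280 mm above the table, 50 mm behind and 70 mm above the shaft), 100 mm to the ratchet side of the frame's middle: the centre of the circle (radius 40 mm) on which pawl_pin goes round
- pawl_pin (a point): middle of the pawl's cross pin, a round steel pin 12 mm thick, level, along the press's y, at the end of the thumb lever: 32 mm of it outward of this point (with its ball end), 26 mm free inward. At the start it is above the pivot on the front side, 50 degrees up from level. Clear from above and both sides all the way over
- ram: the ram: a level steel pressing plate 110 mm across under an upright square 20 mm rack bar; it only slides up and down, driven by the shaft. Origin at the middle of the plate's underside. Mass 0.4 to 0.85 kg
- ram_top (a point): middle of the top end of the ram's bar
- stop_screw: the stop screw in the yoke over the ram: 12 mm black threaded bar with a rubber foot 22 mm across; it is set and stays. Origin at the middle of the foot's underside
- stop_foot (a point): middle of the underside of the stop screw's rubber foot, straight above ram_top; 28 to 40 mm above it at the start. The ram is fully up when its top end bears on this foot; the foot is firm, so the load on it rises from nothing to over 100 N within 1 mm of ram travel, or 25 N more at the crank handle
- courgette_b_mid (a point): courgette lying on the table beside the press under the crank, 170 x 38 mm; not part of the job, leave it where it is. Point: its middle, half-way up
- bowl_mid (a point): small steel bowl, 110 mm across, 45 mm high, on the table outside the crank; not part of the job, leave it where it is. Point: its middle, half-way up
- jar_mid (a point): glass jar with a steel lid, 60 mm across, 95 mm high, on the ratchet side of the press; not part of the job, leave it where it is. Point: its middle, half-way up
- courgette_a_mid (a point): courgette lying on the white board, 190 x 38 mm; not part of the job, leave it where it is. Point: its middle, half-way up
- tongs_mid (a point): steel catering tongs on the white board, 290 mm long; not part of the job, leave it where it is. Point: its middle, half-way up
- spoon_grip (a point): steel spoon on the table, 240 mm long; not part of the job, leave it where it is. Point: its handle
- spare_collar_mid (a point): spare steel ring for the pot, 110 mm across, 30 mm high, on the table; not part of the job, leave it where it is. Point: its middle, half-way up

How it is judged:
By the outcome, as a careful person would: the job done as asked, in the order asked, and still so for the second after the job is handed in, with the robot touching nothing.
It also fails if it takes over 72 s, if anything falls off the work surface, if the arm or the gripper's body presses on something with over 40 N, if the wrist force passes 120 N, or if a joint passes its speed limit or range.

## Robot

A 6-joint arm with a two-finger parallel gripper is mounted at the origin on the work surface. World frame = base frame: x ahead of the robot, y to its left, z up, the work surface at z = 0. Lengths are in m, angles in rad, forces in N, time in s.
With the tool pointing down it reaches from about 0.375 to 0.9 m from the base axis. Payload 3.1 kg.
Tool frame: the origin (TCP) lies midway between the tips of the shut fingers; the grasp point (between the pads) lies 19 mm behind it; x points along the fingers, y is the direction in which the jaws open and shut, and the axes are right-handed (so a half turn about x gives the same grasp; the last joint's range is limited). The gripper opens to 85 mm and grips with 20 to 120 N. Pads are 22 mm wide; open, the fingers measure 114 mm over their backs; the gripper's body (76 mm by 85 mm) begins 54 mm behind the grasp point. The pads swing forward as they close: fully open they stand 13 mm farther back than shut.
Start: joints at [-1.327, 0.527, 1.433, -0, 1.181, -0.178], TCP at [0.256, -0.57, 0.231] pointing down, gripper open.
Joint ranges: [-3.08, 3.08], [-0.75, 2.2], [0.22, 2.44], [-1.43, 4.57], [0, 2.65], [-2.85, 2.85]. Speed limits (rad/s): [2.79, 2.79, 3.14, 3.14, 3.14, 3.14].

## Interface

Orientations are given as a rotation vector (axis times angle).
In Python, from rig import sensors, imaging, robot gives the robot as it stands. The module is installed in compiled form; this text tells all that it offers.
- The arm moves only by the tool jog_arm, never from a script. Its argument "plan" is text: rows parted by semicolons, each of 7 numbers parted by spaces: the closure, from 0 (fully open) to 1 (shut), then the shift along the tool's x, y, z in m, then the turn, a rotation vector about the tool's x, y, z in degrees. A call has 1 to 12 rows; each row shifts and turns the commanded pose from where the row before left it, along the tool's axes as they then stand; what a row does not reach is not made up. A row lasts 1/8 s, in which the tool goes at most 62.5 mm and 10.7 degrees, less where a joint would pass 70% of its speed; a pose out of reach is approached as far as the arm can. A call is refused whole if a number of a shift passes 0.0625 or a number of a turn 10.7, either way. A call with a gripper value outside its range is refused whole. The fingers move at their own pace and stop on an object; the grip force is fixed at half the most. Time passes only in rows, so rows that do not move let the fingers close. It gives the time, the measured TCP pose, the force and the opening at its end, in the units of the state.
- sensors.state(): the state, without advancing time (a new reading comes with each control period).
- imaging.read_camera(name): name is "scene" or "top" or "wrist"; returns a dict with "color" (384x512x3 uint8, blue, green, red), "z_map" (384x512 float32, m along the optical axis (not along the pixel's ray), 0 where there is no reading), "vertical_fov" (degrees; the focal length in pixels is half the picture's height over the tangent of half this angle, whatever the lens; pixels are square), "cx", "cy" (the principal point, pixels), "distortion" ([k1, k2, p1, p2, k3] as OpenCV has them; the pictures are not rectified), "cam_to_world" (4x4, takes a point from camera to world coordinates). Camera axes: x right, y up, looking along -z (the intrinsics and any distortion apply to the point x, -y, -z); pixel columns grow to the right and rows downward; lengths in m; the calibration is good to about 2 mm. A picture is of the moment at which its call begins.
- robot.sign_off(): hands the job in, once; it reports no verdict.
The state is a dict: "time": time; "q": joint angles; "joint_velocities": joint speeds; "effort": joint torques, N m; "eef_pos": TCP position; "tcp_rot": TCP orientation; "contact_force": force on the tool from outside, world axes, zero at the start; "wrist_torque": the same for the moment, N m; "grip_width": opening from 0.0 (shut) to 1.0 (fully open).
Only numpy, scipy, OpenCV 4.12 (cv2) and the standard library are available. Lean on these libraries where they do the work, as an engineer would, in place of code of your own. Each camera call takes 0.05 s, during which the arm holds its last target. There are 200 camera calls.

## Working session

There is one attempt and no reset: what is moved stays moved. The work goes in short steps, Python scripts to look and compute and a tool call to move; the robot and the scene stay as the last step left them, time stands still between calls to the robot, and variables do not carry over. Pictures are saved under pics/ and viewed, about 8 in all and at most 12, crops included, and the job is handed in when it is done.

Besides the shell and the picture viewer there is one more tool, called after "Call:" as a command line: name --argument value ..., lists and objects as JSON in quotes. jog_arm: Moves the arm, as the interface text tells. Its arguments: {"type":"object","properties":{"plan":{"type":"string"}},"required":["plan"]}

```bash
mkdir -p pics
cat > h.py <<'E'
import numpy as np, cv2
from rig import sensors, imaging, robot
def K(c):
    h=c["color"].shape[0]; f=h/2/np.tan(np.radians(c["vertical_fov"])/2)
    return np.array([[f,0,c["cx"]],[0,f,c["cy"]],[0,0,1]])
def cloud(c):
    h,w=c["z_map"].shape; u,v=np.meshgrid(np.arange(w),np.arange(h))
    p=cv2.undistortPoints(np.stack([u,v],-1).reshape(-1,1,2).astype(np.float64),K(c),np.array(c["distortion"],float)).reshape(h,w,2)
    z=c["z_map"]; P=np.stack([p[...,0]*z,-p[...,1]*z,-z,np.ones_like(z)],-1)
    W=(P@np.array(c["cam_to_world"]).T)[...,:3]; W[z<=0]=np.nan
    return W
def shot(n,tag):
    c=imaging.read_camera(n); cv2.imwrite(f"pics/{tag}.png",c["color"]); np.save(f"pics/{tag}.npy",cloud(c)); return c
E
python3 - <<'E'
from h import *
for n in("scene","top"):
    c=shot(n,n+"0"); print(n,c["vertical_fov"],np.round(c["cam_to_world"],3).tolist())
a=cv2.imread("pics/scene0.png");b=cv2.imread("pics/top0.png")
cv2.imwrite("pics/both0.png",cv2.resize(np.vstack([a,b]),(400*1,600)) )
print(sensors.state())
E
```

```text
scene 52.483987245642105 [[-0.302, -0.766, 0.568, 1.165], [0.953, -0.249, 0.171, 0.235], [0.011, 0.593, 0.805, 1.233], [0.0, 0.0, 0.0, 1.0]]
top 44.8921776976115 [[0.012, 0.985, -0.17, 0.188], [-1.0, 0.011, -0.008, 0.004], [-0.006, 0.17, 0.985, 1.684], [0.0, 0.0, 0.0, 1.0]]
{'time': 0.1, 'q': array([-1.32751601e+00,  5.28385425e-01,  1.43379465e+00,  4.86445803e-05,
        1.18140743e+00, -1.78499866e-01]), 'joint_velocities': array([ 0.00071266, -0.00207281, -0.0032097 ,  0.00056632,  0.00019278,
       -0.00093692]), 'effort': array([ 2.96102680e-04, -4.43305206e+01, -1.78587019e+01, -1.37480170e-04,
        3.89045643e-03,  3.75044678e-06]), 'eef_pos': array([ 0.25574504, -0.56956331,  0.23041746]), 'tcp_rot': array([ 1.98945976,  0.42790467, -1.98949972]), 'contact_force': array([-0.13861762,  0.1561625 ,  0.05585144]), 'wrist_torque': array([-0.01060671, -0.04509759,  0.02322291]), 'grip_width': 0.9972237142319016}
```

View pics/scene0.png

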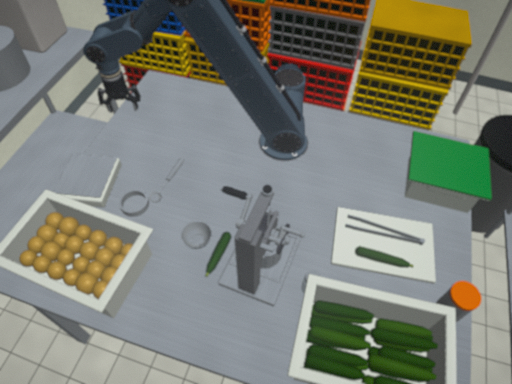

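View pics/top0.png

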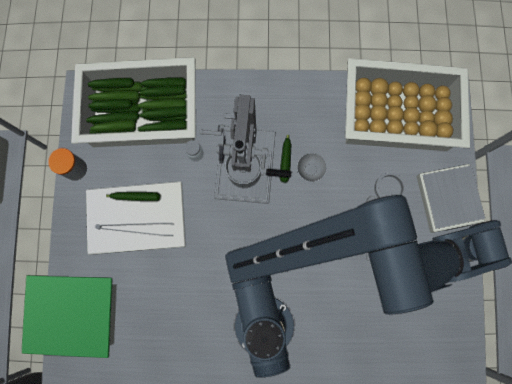

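The scene picture shows the press at about (262,245) with its crank handle at (235,192). In the top picture the press is at (243,150), the handle at (279,173) and the pawl pins on the left at about (222,140).

Run:
```python
from h import *
a=cv2.imread("pics/scene0.png")[170:310,200:320];b=cv2.imread("pics/top0.png")[85:215,190:310]
a=cv2.resize(a,None,fx=3.3,fy=4.2*140/140,interpolation=cv2.INTER_CUBIC) if 0 else cv2.resize(a,(480,560),interpolation=cv2.INTER_CUBIC)
b=cv2.resize(b,(0,0),fx=2.66,fy=2.66,interpolation=cv2.INTER_CUBIC)
b=cv2.copyMakeBorder(b,0,560-b.shape[0],0,0,cv2.BORDER_CONSTANT)
cv2.imwrite("pics/crop0.png",np.hstack([a,b]))
# points black handle
for t,sl in(("top0",(slice(160,185),slice(262,295))),("scene0",(slice(180,202),slice(215,255)))):
    W=np.load(f"pics/{t}.npy")[sl];I=cv2.imread(f"pics/{t}.png")[sl]
    m=(I.max(-1)<45)&(W[...,2]>.15)
    P=W[m];print(t,len(P),P.mean(0),P.min(0),P.max(0))
    u,s,v=np.linalg.svd(P-P.mean(0));print(v[0],s)
# column & yoke heights
W=np.load("pics/top0.npy")
m=(W[...,2]>.3)&(W[...,2]<.42);m[:85]=0;m[200:]=0
ys,xs=np.where(m);print(xs.min(),xs.max(),ys.min(),ys.max());print(np.nanmean(W[m],0))
q=W[m][:,:2].astype(np.float32);print(cv2.minAreaRect(q),np.radians(cv2.minAreaRect(q)[2]))
```

```text
top0 163 [ 0.494412   -0.04060528  0.26396418] [ 0.48245753 -0.07626603  0.2513661 ] [ 0.50801802 -0.00369649  0.27234315]
[-0.08490209 -0.99570815 -0.0368362 ] [0.27112843 0.08121837 0.04818965]<stdin>:11: RuntimeWarning: Mean of empty slice.
  ret = um.true_divide(
Traceback (most recent call last):
ValueError: zero-size array to reduction operation minimum which has no identity
```

View pics/crop0.png

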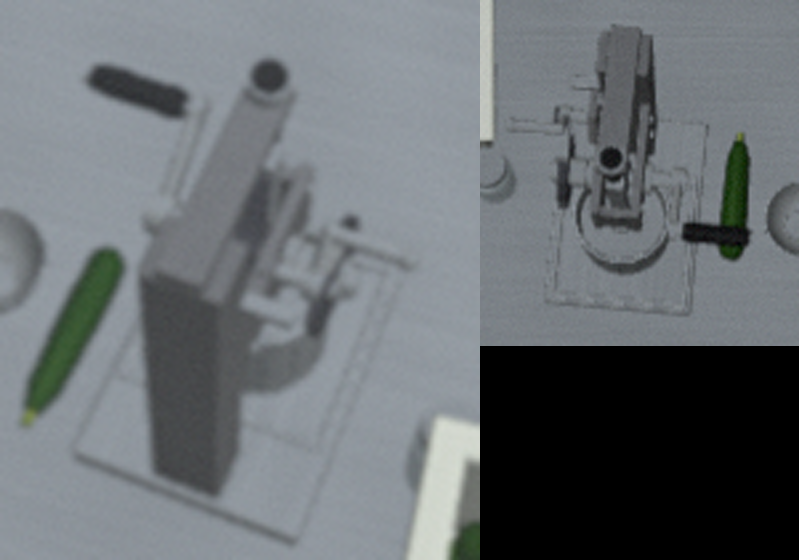

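The crop shows the handle (upper left), the pawl's cross pin at about (345,245), and in the top crop the pin as a thin bar at (535,126). Now I'll measure the yoke, the pin and the base heading.

Run:
```python
from h import *
W=np.load("pics/top0.npy")
def st(n,m):
    P=W[m]; print(n,len(P),np.round(np.median(P,0),4),np.round(P.min(0),4),np.round(P.max(0),4)); return P
ok=np.zeros(W.shape[:2],bool);ok[85:215,190:310]=1
z=W[...,2]
P=st("yoke",ok&(z>.355)&(z<.39)); r=cv2.minAreaRect(P[:,:2].astype(np.float32));print(r)
P=st("screw",ok&(z>.395)&(z<.43))
b=np.zeros_like(ok);b[128:137,199:214]=1
P=st("pin",b&(z>.28)&(z<.34)); print(np.round(P,3))
u,s,v=np.linalg.svd(P-P.mean(0));print(v[0],s)
m=ok&(z>.006)&(z<.03);P=st("base",m);
c=np.array(imaging.read_camera("top")["color"])
S=np.load("pics/scene0.npy")
sm=np.zeros(S.shape[:2],bool);sm[185:192+5,218:250]=1
Q=S[sm&(S[...,2]>.22)&(S[...,2]<.3)];print("scene handle",len(Q),Q.mean(0),Q.min(0),Q.max(0));u,s,v=np.linalg.svd(Q-Q.mean(0));print(v[0])
```

```text
yoke 713 [0.6442 0.0717 0.3741] [0.5338 0.0379 0.355 ] [0.7085 0.0983 0.39  ]
((0.6211631298065186, 0.06795632094144821), (0.1747041791677475, 0.060428373515605927), 0.11342741549015045)
screw 20 [0.5506 0.0808 0.3961] [0.5378 0.0693 0.395 ] [0.5588 0.0894 0.4002]
pin 58 [0.6097 0.1844 0.3151] [0.6032 0.1633 0.3083] [0.6175 0.2076 0.3221]
[[0.614 0.203 0.32 ]
 [0.616 0.201 0.315]
 [0.614 0.197 0.322]
 [0.616 0.195 0.314]
 [0.615 0.191 0.319]
 [0.616 0.188 0.316]
 [0.618 0.186 0.31 ]
 [0.615 0.208 0.309]
 [0.611 0.203 0.321]
 [0.612 0.2   0.317]
 [0.612 0.197 0.317]
 [0.613 0.194 0.315]
 [0.614 0.192 0.312]
 [0.613 0.188 0.316]
 [0.611 0.184 0.321]
 [0.611 0.181 0.321]
 [0.612 0.179 0.318]
 [0.613 0.176 0.315]
 [0.612 0.172 0.318]
 [0.613 0.17  0.314]
 [0.613 0.167 0.315]
 [0.612 0.163 0.317]
 [0.61  0.207 0.312]
 [0.608 0.203 0.319]
 [0.609 0.2   0.317]
 [0.609 0.197 0.316]
 [0.608 0.194 0.319]
 [0.61  0.191 0.313]
 [0.609 0.188 0.316]
 [0.608 0.184 0.32 ]
 [0.61  0.182 0.314]
 [0.61  0.179 0.314]
 [0.61  0.176 0.315]
 [0.609 0.173 0.316]
 [0.61  0.17  0.313]
 [0.61  0.166 0.315]
 [0.61  0.163 0.315]
 [0.607 0.203 0.314]
 [0.605 0.2   0.32 ]
 [0.606 0.197 0.315]
 [0.606 0.194 0.315]
 [0.608 0.192 0.308]
 [0.606 0.188 0.317]
 [0.607 0.185 0.313]
 [0.606 0.182 0.316]
 [0.608 0.179 0.312]
 [0.606 0.175 0.317]
 [0.608 0.173 0.31 ]
 [0.605 0.169 0.319]
 [0.607 0.167 0.313]
 [0.607 0.163 0.315]
 [0.604 0.182 0.311]
 [0.605 0.179 0.31 ]
 [0.604 0.176 0.312]
 [0.605 0.173 0.31 ]
 [0.604 0.17  0.314]
 [0.603 0.166 0.316]
 [0.604 0.164 0.312]]
[-0.09186866 -0.9944258  -0.05174433] [0.09859105 0.02625954 0.02333998]
base 2594 [0.5475 0.0302 0.0217] [ 0.394  -0.1614  0.006 ] [0.8951 0.281  0.03  ]
scene handle 190 [ 0.50064735 -0.04159817  0.2631454 ] [ 0.48601242 -0.0866135   0.25015285] [0.5099148  0.01122454 0.27045999]
[0.03667961 0.99835029 0.04417357]
```

```bash
cat >> h.py <<'E'
from scipy.spatial.transform import Rotation as R
PSI=-0.09
ex=np.array([np.cos(PSI),np.sin(PSI),0]);ey=np.array([-np.sin(PSI),np.cos(PSI),0])
def pq(w): w=np.asarray(w); return np.array([w@ex,w@ey,w[2]])
def go(p,q,z,sgn=1):
    s=sensors.state(); Rt=R.from_rotvec(s["tcp_rot"])
    y=sgn*ex; x=np.array([0,0,-1.]); G=R.from_matrix(np.stack([x,y,np.cross(x,y)],1))
    d=p*ex+q*ey+np.array([0,0,z])-s["eef_pos"]
    print("pqz",pq(s["eef_pos"]).round(4),"F(pqz)",pq(s["contact_force"]).round(1),"w",round(s["grip_width"],3),"t",s["time"])
    print("shift tool",Rt.inv().apply(d).round(4),"turn deg",np.degrees((Rt.inv()*G).as_rotvec()).round(1),"q6",s["q"].round(2))
E
python3 -c "
from h import *
go(.48,.005,.40,1);go(.48,.005,.40,-1);print(R.from_rotvec(sensors.state()['tcp_rot']).as_matrix().round(3))"
```

```text
pqz [ 0.3059 -0.5444  0.2306] F(pqz) [-0.4 -0.4 -0.3] w 1.001 t 0.15
shift tool [-0.1687 -0.394  -0.4209] turn deg [-60.7  -0.1   0.1] q6 [-1.33  0.53  1.43  0.    1.18 -0.18]
pqz [ 0.3059 -0.5444  0.2306] F(pqz) [-0.4 -0.4 -0.3] w 1.001 t 0.15
shift tool [-0.1687 -0.394  -0.4209] turn deg [1.193e+02 1.000e-01 1.000e-01] q6 [-1.33  0.53  1.43  0.    1.18 -0.18]
[[-0.     0.409 -0.912]
 [ 0.002 -0.912 -0.409]
 [-1.    -0.002 -0.   ]]
```

Call:
jog_arm --plan "0 -0.028 0 0 -10.1 0 0;0 -0.028 0 0 -10.1 0 0;0 -0.028 0 0 -10.1 0 0;0 -0.028 0 0 -10.1 0 0;0 -0.028 0 0 -10.1 0 0;0 -0.028 0 0 -10.2 0 0;0 0 0.03 -0.054 0 0 0;0 0 0.03 -0.054 0 0 0;0 0 0.03 -0.054 0 0 0;0 0 0.03 -0.054 0 0 0;0 0 0.03 -0.054 0 0 0;0 0 0.024 -0.054 0 0 0"

```text
time: 1.65
eef_pos: [0.459, -0.2612, 0.399]
tcp_rot: [1.275, 1.166, -1.275]
contact_force: [-0.4, -0.9, 0.1]
grip_width: 0.999
```

Call:
jog_arm --plan "0 0 0 -0.054 0 0 0;0 0 0 -0.054 0 0 0;0 0 0 -0.054 0 0 0;0 0 0 -0.054 0 0 0;0 0 0 0 0 0 0;0 0 0 0 0 0 0"

```text
time: 2.4
eef_pos: [0.4775, -0.048, 0.3992]
tcp_rot: [1.274, 1.166, -1.275]
contact_force: [-0.6, -1.3, -0.1]
grip_width: 0.998
```

Run:
```python
from h import *
go(.497,.005,.40)
c=shot("wrist","w1")
cv2.imwrite("pics/w1b.png",cv2.resize(c["color"],(768,576)))
print(np.round(c["cam_to_world"],3).tolist())
```

```text
pqz [ 0.4798 -0.0049  0.3992] F(pqz) [-0.5 -1.3 -0.1] w 0.998 t 2.4
shift tool [-0.0008  0.0172 -0.0099] turn deg [0.1 0.  0. ] q6 [-0.33  0.16  1.53 -0.    1.45 -0.24]
[[0.996, 0.085, 0.025, 0.485], [-0.089, 0.958, 0.273, 0.021], [-0.001, -0.274, 0.962, 0.542], [0.0, 0.0, 0.0, 1.0]]
```

View pics/w1b.png

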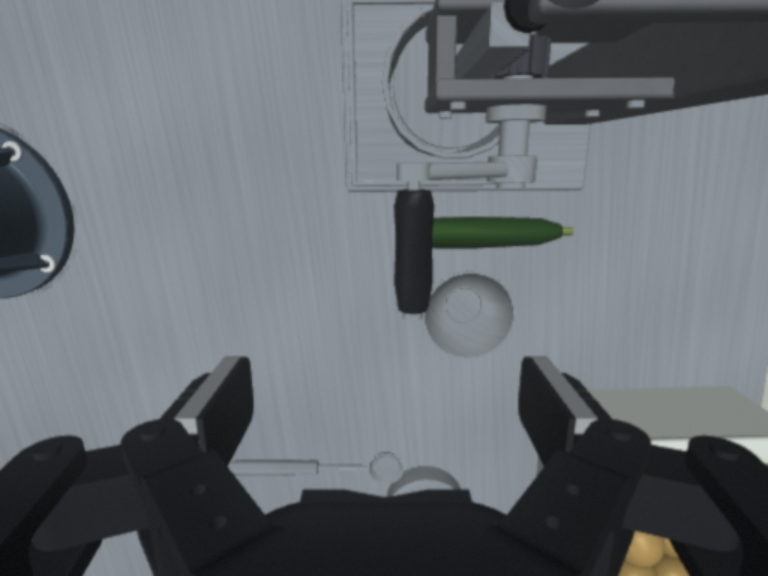

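The handle runs from (414,190) to (414,312) and is parallel to the image's vertical, so the heading fits. The shaft boss is at about (515,170). Next: positions from this view.

Run:
```python
from h import *
W=np.load("pics/w1.npy");I=cv2.imread("pics/w1.png")
A=np.stack([W@ex,W@ey,W[...,2]],-1)
m=np.zeros(I.shape[:2],bool);m[120:215,255:300]=1
P=A[m&(I.max(-1)<60)&(A[...,2]>.2)]
print("handle",len(P),P.mean(0),P.min(0),P.max(0));u,s,v=np.linalg.svd(P-P.mean(0));print(v[0])
for n,b in {"boss":(108,122,330,358),"shaft":(75,104,330,354),"arm":(108,120,283,330)}.items():
    Q=A[b[0]:b[1],b[2]:b[3]].reshape(-1,3);Q=Q[(Q[:,2]>.2)&(Q[:,2]<.3)];print(n,len(Q),np.median(Q,0),Q.min(0),Q.max(0))
    if n!="arm": print(" edges p",np.percentile(Q[:,0],[2,98]))
```

```text
handle 1871 [0.49819056 0.00826717 0.26433972] [ 0.48624331 -0.03354117  0.25436428] [0.51045489 0.04534918 0.26935277]
[ 0.01201101 -0.99992715 -0.00119449]
boss 370 [0.5683828  0.05571036 0.22594034] [0.55370066 0.04842031 0.2121546 ] [0.58692657 0.06170861 0.23251894]
 edges p [0.55440737 0.58377837]
shaft 594 [0.56670863 0.08129546 0.21895421] [0.55351114 0.06658845 0.20043109] [0.57977664 0.093502   0.23155667]
 edges p [0.55568464 0.57813949]
arm 524 [0.52715866 0.05723257 0.24772818] [0.50390584 0.04996428 0.20854351] [0.55642947 0.06193999 0.26488832]
```

Call:
jog_arm --plan "0 0.03 0.0178 -0.009 0 0 0;0 0.045 0 0 0 0 0;0 0.045 0 0 0 0 0;0 0.042 0 0 0 0 0;0 0 0 0 0 0 0;1 0 0 0 0 0 0;1 0 0 0 0 0 0;1 0 0 0 0 0 0;1 0 0 0 0 0 0;1 0 0 0 0 0 0;1 0 0 0 0 0 0"

```text
time: 3.82
eef_pos: [0.4962, -0.0407, 0.2386]
tcp_rot: [1.274, 1.164, -1.274]
contact_force: [-1.8, 0.7, 5.8]
grip_width: 0.264
```

```bash
python3 -c "
from h import *
go(.4975,.0045,.238)"
```

```text
pqz [0.4979 0.004  0.2386] F(pqz) [-1.8  0.6  5.8] w 0.264 t 3.825
shift tool [ 0.0006 -0.0004 -0.0005] turn deg [ 0.1  0.1 -0.1] q6 [-0.31  0.35  1.74 -0.    1.06 -0.22]
```

Call:
jog_arm --plan "1 0.0043 -0.0028 0 0 0 0;1 0.0045 -0.0026 0 0 0 0;1 0.0046 -0.0022 0 0 0 0;1 0.0046 -0.002 0 0 0 0;1 0 0 0 0 0 0;1 0 0 0 0 0 0"

```text
time: 4.58
eef_pos: [0.4883, -0.0401, 0.2216]
tcp_rot: [1.276, 1.161, -1.271]
contact_force: [-0.8, 0.3, 9.4]
grip_width: 0.263
```

```bash
python3 -c "
from h import *
go(.4883,.0045,.2205)
shot('wrist','w2')
W=np.load('pics/w2.npy');A=np.stack([W@ex,W@ey,W[...,2]],-1)
print(imaging.read_camera('top')['cx'])
shot('top','t2')"
```

```text
pqz [0.49   0.004  0.2216] F(pqz) [-0.8  0.2  9.4] w 0.263 t 4.575
shift tool [ 0.0011 -0.0017 -0.0005] turn deg [ 0.1  0.1 -0.3] q6 [-0.31  0.36  1.78 -0.    1.   -0.22]
260.5936162002617
```

Call:
jog_arm --plan "1 0.0022 -0.0008 0 0 0 0;1 0 0 0 0 0 0;0 0 0 0 0 0 0;0 0 0 0 0 0 0;0 0 0 0 0 0 0;0 0 0 0 0 0 0;0 -0.04 0 0 0 0 0;0 -0.06 0 0 0 0 0;0 -0.06 0 0 0 0 0;0 0 0 0 0 0 0"

```text
time: 5.98
eef_pos: [0.4884, -0.0404, 0.3823]
tcp_rot: [1.278, 1.155, -1.267]
contact_force: [0.5, -0.4, -1.0]
grip_width: 0.997
```

```bash
cat >> h.py <<'E'
def handle(tag,z0=.2):
    c=shot("wrist",tag);W=np.load(f"pics/{tag}.npy");I=c["color"]
    A=np.stack([W@ex,W@ey,W[...,2]],-1)
    m=(I.max(-1)<60)&(A[...,2]>z0)&(A[...,2]<.32)&(A[...,0]>.45)&(A[...,0]<.68)&(A[...,1]>-.04)&(A[...,1]<.05)
    P=A[m];print("handle",len(P),P.mean(0).round(4),P.min(0).round(4),P.max(0).round(4))
E
python3 -c "
from h import *
go(.56,.233,.40);handle('w3')"
```

```text
pqz [0.4901 0.0036 0.3823] F(pqz) [ 0.5 -0.4 -1. ] w 0.997 t 5.975
shift tool [-0.0175  0.0702 -0.2293] turn deg [ 0.   0.2 -0.7] q6 [-0.31  0.18  1.55  0.    1.4  -0.22]
handle 1792 [0.49   0.0082 0.2456] [ 0.4783 -0.0333  0.2369] [0.5018 0.0459 0.2501]
```

Call:
jog_arm --plan "1 -0.045 0 0 0 0 0;1 -0.045 0 0 0 0 0;1 0 0.01 -0.046 0 0 0;1 0 0.01 -0.046 0 0 0;1 0 0.01 -0.046 0 0 0;1 0 0.01 -0.046 0 0 0;1 0 0.01 -0.046 0 0 0;1 0 0 0 0 0 0;1 0 0 0 0 0 0"

```text
time: 7.15
eef_pos: [0.5555, 0.1846, 0.4651]
tcp_rot: [1.272, 1.168, -1.278]
contact_force: [-0.2, -0.6, 0.8]
grip_width: 0.002
```

Run:
```python
from h import *
go(.555,.233,.40)
c=shot("wrist","w4");cv2.imwrite("pics/w4b.png",cv2.resize(c["color"],(768,576)))
```

```text
pqz [0.5366 0.2338 0.4651] F(pqz) [-0.1 -0.6  0.8] w 0.002 t 7.15
shift tool [0.065  0.0186 0.0007] turn deg [0.  0.1 0.2] q6 [ 0.13  0.3   1.17 -0.    1.68  0.22]
```

View pics/w4b.png

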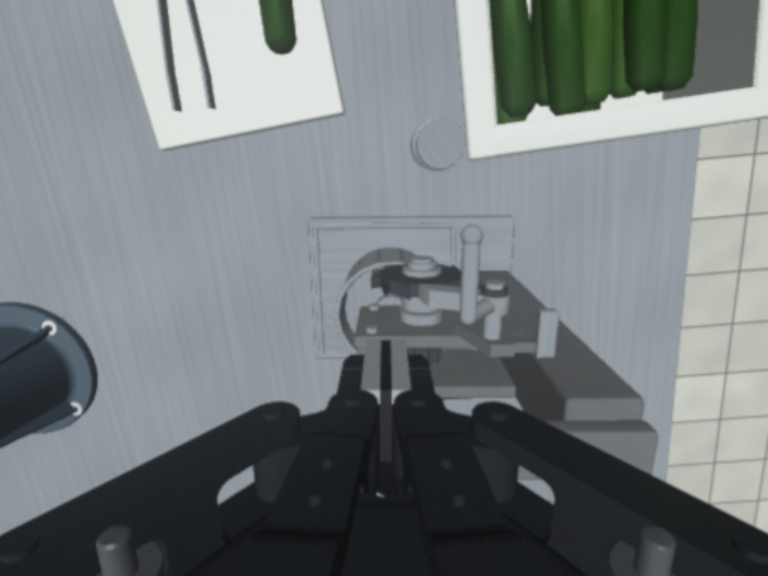

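The pin runs from (471,233) to (468,320), the pivot stub is at (495,300) and the rest peg at (547,333). Nothing stands near the outer half of the pin.

Run:
```python
from h import *
W=np.load("pics/w4.npy");A=np.stack([W@ex,W@ey,W[...,2]],-1)
for n,b in {"pin":(155,212,306,320),"pivot":(190,225,322,338),"rest":(205,238,356,374),"wheelhub":(172,183,270,290)}.items():
    Q=A[b[0]:b[1],b[2]:b[3]].reshape(-1,3);Q=Q[(Q[:,2]>.2)];print(n,len(Q),np.median(Q,0).round(4),np.percentile(Q,2,axis=0).round(4),np.percentile(Q,98,axis=0).round(4))
```

```text
pin 738 [0.593  0.2257 0.3164] [0.5878 0.1982 0.2733] [0.6039 0.2554 0.319 ]
pivot 558 [0.6184 0.1946 0.2871] [0.6079 0.1594 0.2147] [0.6461 0.211  0.3024]
rest 562 [0.657  0.1746 0.2963] [0.6497 0.1591 0.2254] [0.6876 0.1952 0.2982]
wheelhub 208 [0.567  0.2102 0.2209] [0.5543 0.205  0.2114] [0.5794 0.2166 0.2278]
```

Call:
jog_arm --plan "1 0.05 0.0134 -0.0045 0 0 0;1 0.06 0 0 0 0 0;1 0.058 0 0 0 0 0;1 0 0 0 0 0 0;1 0 0 0 0 0 0;1 0 0.01 0 0 0 0;1 0 0.006 0 0 0 0;1 0 0.006 0 0 0 0;1 0 0.006 0 0 0 0;1 0 0 0 0 0 0"

```text
time: 8.45
eef_pos: [0.5943, 0.1863, 0.3007]
tcp_rot: [1.271, 1.172, -1.28]
contact_force: [-10.3, 0.8, 10.3]
grip_width: 0.001
```

```bash
python3 -c "
from h import *
go(.635,.238,.297)"
```

```text
pqz [0.5752 0.2389 0.3007] F(pqz) [-10.3  -0.1  10.3] w 0.001 t 8.45
shift tool [0.0032 0.0599 0.001 ] turn deg [0.1 0.  0.5] q6 [0.12 0.46 1.35 0.   1.34 0.21]
```

Force is about 10 N on the finger, pointing radially away from the pivot. That isn't a free swing, so I'm backing off to look.

Call:
jog_arm --plan "1 0 -0.012 0 0 0 0;1 0 0 0 0 0 0"

```text
time: 8.7
eef_pos: [0.5853, 0.187, 0.2991]
tcp_rot: [1.275, 1.166, -1.274]
contact_force: [-0.2, -0.6, -0.2]
grip_width: -0.001
```

Run:
```python
from h import *
go(.55,.238,.297)
c=shot("wrist","w5");cv2.imwrite("pics/w5b.png",cv2.resize(c["color"][130:330,180:440],(780,600),interpolation=cv2.INTER_CUBIC))
W=np.load("pics/w5.npy");A=np.stack([W@ex,W@ey,W[...,2]],-1)
m=(A[...,2]>.295)&(A[...,2]<.335)&(A[...,0]>.575)&(A[...,0]<.65)&(A[...,1]>.215)&(A[...,1]<.262)
Q=A[m];print(len(Q),np.median(Q,0),np.percentile(Q,2,axis=0),np.percentile(Q,98,axis=0))
```

```text
pqz [0.5661 0.2389 0.2991] F(pqz) [-0.1 -0.6 -0.2] w -0.001 t 8.7
shift tool [ 0.0021 -0.0161  0.0009] turn deg [ 0.1  0.  -0. ] q6 [ 0.13  0.45  1.38 -0.    1.32  0.22]
1871 [0.59163503 0.24682006 0.31665482] [0.57572485 0.23201792 0.30970604] [0.59924655 0.26057028 0.32717244]
```

View pics/w5b.png

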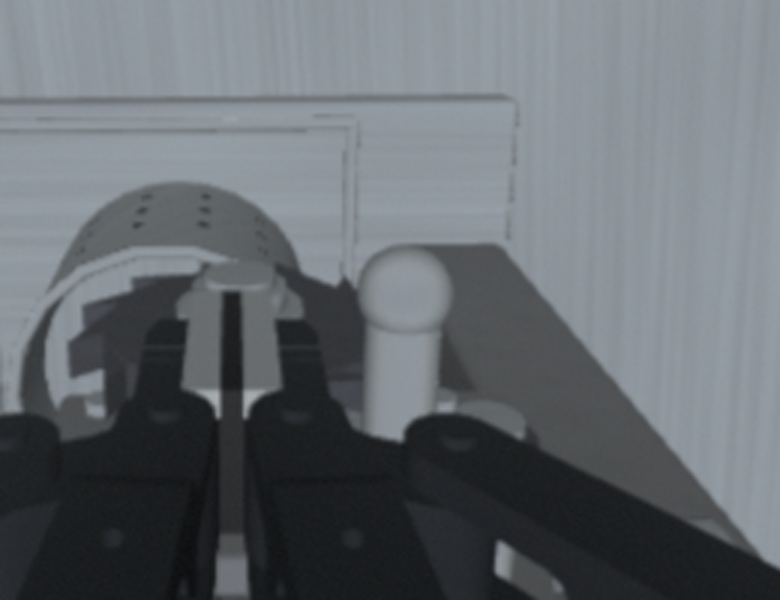

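The pin hasn't moved. The fingers' backs are sloped, so they pushed the pin radially. I'll straddle the pin with half-open jaws and drag it with a flat inner pad instead.

Call:
jog_arm --plan "1 -0.05 0 0 0 0 0;0.5 -0.05 0 0 0 0 0;0.5 0 0.0265 0 0 0 0;0.5 0 0 0 0 0 0;0.5 0 0 0 0 0 0;0.5 0.055 0 0 0 0 0;0.5 0 0 0 0 0 0"

```text
time: 9.62
eef_pos: [0.6081, 0.1841, 0.3387]
tcp_rot: [1.267, 1.174, -1.286]
contact_force: [-0.4, -0.5, 1.1]
grip_width: 0.497
```

```bash
python3 -c "
from h import *
go(.5935,.238,.288)"
```

```text
pqz [0.589  0.238  0.3387] F(pqz) [-0.3 -0.6  1.1] w 0.497 t 9.625
shift tool [ 0.0506  0.0051 -0.0001] turn deg [0.  0.2 0.8] q6 [0.12 0.45 1.26 0.   1.44 0.21]
```

Call:
jog_arm --plan "0.5 0.02 0.0045 0 0 0 0.4;0.5 0.02 0 0 0 0 0.4;0.5 0.011 0 0 0 0 0;0.5 0 0 0 0 0 0;0.5 0 0.007 0 0 0 0;0.5 0 0.005 0 0 0 0;0.5 0 0.003 0 0 0 0;0.5 0 0 0 0 0 0"

```text
time: 10.62
eef_pos: [0.632, 0.1827, 0.2935]
tcp_rot: [1.281, 1.155, -1.265]
contact_force: [-1.9, 1.1, 0.6]
grip_width: 0.5
```

```bash
python3 -c "
from h import *
go(.66,.238,.288)"
```

```text
pqz [0.613  0.2388 0.2935] F(pqz) [-1.9  1.   0.6] w 0.5 t 10.625
shift tool [0.0062 0.0469 0.0008] turn deg [ 0.  -0.  -0.8] q6 [ 0.11  0.51  1.28 -0.    1.34  0.2 ]
```

Call:
jog_arm --plan "0.5 0.002 0.006 0 0 0 0;0.5 0 0.006 0 0 0 0;0.5 0 0.006 0 0 0 0;0.5 0 0 0 0 0 0"

```text
time: 11.12
eef_pos: [0.6508, 0.1808, 0.2913]
tcp_rot: [1.282, 1.154, -1.264]
contact_force: [-0.9, 0.6, -0.3]
grip_width: 0.502
```

Call:
jog_arm --plan "0.5 0.002 0.006 0 0 0 0;0.5 0 0.006 0 0 0 0;0.5 0 0.006 0 0 0 0;0.5 0 0.005 0 0 0 0;0.5 0 0 0 0 0 0"

```text
time: 11.75
eef_pos: [0.6734, 0.1789, 0.2899]
tcp_rot: [1.281, 1.154, -1.264]
contact_force: [0.6, 0.1, 0.0]
grip_width: 0.499
```

Run:
```python
from h import *
go(.66,.238,.288)
c=shot("scene","s6");shot("wrist","w6")
for t in("s6","w6"):
    W=np.load(f"pics/{t}.npy");A=np.stack([W@ex,W@ey,W[...,2]],-1)
    m=(A[...,2]>.26)&(A[...,2]<.335)&(A[...,0]>.575)&(A[...,0]<.69)&(A[...,1]>.251)&(A[...,1]<.266)
    Q=A[m];print(t,len(Q),np.median(Q,0) if len(Q) else 0)
    Q.size and print(np.percentile(Q,2,axis=0),np.percentile(Q,98,axis=0))
```

```text
pqz [0.6546 0.2387 0.2899] F(pqz) [0.5 0.1 0. ] w 0.499 t 11.75
shift tool [0.002  0.0053 0.0007] turn deg [ 0.  -0.  -0.8] q6 [ 0.1   0.57  1.18 -0.    1.38  0.19]
s6 17 [0.64308172 0.25482596 0.31818008]
[0.63535012 0.25135097 0.30912379] [0.64809113 0.25919113 0.32205549]
w6 1003 [0.64071482 0.25611487 0.31912795]
[0.62291481 0.25109057 0.31296928] [0.68207986 0.26121438 0.33444295]
```

Call:
jog_arm --plan "0.5 0 0.005 0 0 0 0;0.5 0 0.005 0 0 0 0;0.5 0 0.003 0 0 0 0;0.5 0 0 0 0 0 0;0.5 0 0 0 0 0 0;0.5 0 0 0 0 0 0"

```text
time: 12.6
eef_pos: [0.6856, 0.1779, 0.2901]
tcp_rot: [1.281, 1.155, -1.265]
contact_force: [-0.3, 0.2, -0.1]
grip_width: 0.501
```

```bash
cat >> h.py <<'E'
def pin(tag,cams=("scene","wrist")):
  for n in cams:
    t=n+tag;shot(n,t)
    W=np.load(f"pics/{t}.npy");A=np.stack([W@ex,W@ey,W[...,2]],-1)
    m=(A[...,2]>.25)&(A[...,2]<.335)&(A[...,0]>.575)&(A[...,0]<.69)&(A[...,1]>.251)&(A[...,1]<.266)
    Q=A[m];print(t,len(Q),np.median(Q,0) if len(Q) else 0)
E
python3 - <<'E'
from h import *
go(.66,.238,.288);pin("7")
E
```

```text
pqz [0.6668 0.2388 0.2901] F(pqz) [-0.3  0.1 -0.1] w 0.501 t 12.6
shift tool [ 0.002  -0.0069  0.0008] turn deg [ 0.  -0.  -0.8] q6 [ 0.1   0.59  1.14 -0.    1.4   0.19]
scene7 17 [0.65975038 0.25565161 0.28686222]
wrist7 644 [0.65796114 0.25596134 0.28863315]
```

The pin is on its rest (p .659, z .283). I'll lift clear and return to the crank.

Call:
jog_arm --plan "0.5 -0.055 0 0 0 0 0.4;0.5 -0.06 0 0 0 0 0.4;0.5 -0.06 0 0 0 0 0;0.3 0 -0.035 0.047 0 0 0;0 0 -0.035 0.047 0 0 0;0 0 -0.035 0.047 0 0 0;0 0 -0.035 0.047 0 0 0;0 0 -0.035 0.047 0 0 0;0 0 0 0 0 0 0;0 0 0 0 0 0 0"

```text
time: 13.95
eef_pos: [0.4871, -0.0401, 0.4606]
tcp_rot: [1.288, 1.143, -1.254]
contact_force: [0.6, 0.6, -0.3]
grip_width: 1.005
```

```bash
python3 -c "
from h import *
go(.490,.0045,.218);handle('w8');pin('8',('scene','top'))
c=cv2.imread('pics/top8.png')[95:215,175:310];cv2.imwrite('pics/top8c.png',cv2.resize(c,None,fx=4,fy=4))"
```

```text
pqz [0.4888 0.0039 0.4606] F(pqz) [ 0.5  0.6 -0.3] w 1.005 t 13.95
shift tool [ 0.2426 -0.0059 -0.0005] turn deg [-0.  -0.  -1.7] q6 [-0.32  0.12  1.41  0.01  1.58 -0.23]
handle 1129 [0.4898 0.0077 0.2456] [ 0.4781 -0.0327  0.237 ] [0.5012 0.0452 0.2499]
scene8 17 [0.65973929 0.25566325 0.28810378]
top8 14 [0.65681426 0.25656172 0.28756306]
```

Call:
jog_arm --plan "0 0.06 0.001 0 0 0 -0.9;0 0.06 0 0 0 0 -0.8;0 0.06 0 0 0 0 0;0 0.045 0 0 0 0 0;0 0 0 0 0 0 0;0 0 0 0 0 0 0"

```text
time: 14.85
eef_pos: [0.4917, -0.0404, 0.2365]
tcp_rot: [1.274, 1.165, -1.274]
contact_force: [0.1, -0.4, 0.1]
grip_width: 0.999
```

```bash
python3 -c "
from h import *
go(.490,.0045,.219)"
```

```text
pqz [0.4933 0.004  0.2365] F(pqz) [ 0.2 -0.4  0.1] w 0.999 t 14.85
shift tool [ 0.0175 -0.0033 -0.0005] turn deg [ 0.1  0.  -0.1] q6 [-0.31  0.34  1.75 -0.    1.05 -0.22]
```

Call:
jog_arm --plan "0 0.017 -0.003 0 0 0 0;0 0 0 0 0 0 0;1 0 0 0 0 0 0;1 0 0 0 0 0 0;1 0 0 0 0 0 0;1 0 0 0 0 0 0;1 0 0 0 0 0 0;1 0 0 0 0 0 0"

```text
time: 15.85
eef_pos: [0.4876, -0.0404, 0.2187]
tcp_rot: [1.274, 1.165, -1.275]
contact_force: [0.5, -0.9, 5.6]
grip_width: 0.262
```

Call:
jog_arm --plan "1 -0.0078 0.0034 0 0 0 0;1 -0.0074 0.0042 0 0 0 0;1 -0.007 0.0049 0 0 0 0;1 -0.0064 0.0055 0 0 0 0;1 0 0 0 0 0 0"

```text
time: 16.48
eef_pos: [0.5019, -0.0414, 0.2463]
tcp_rot: [1.27, 1.174, -1.282]
contact_force: [-6.3, -2.4, -10.8]
grip_width: 0.255
```

```bash
python3 -c "
from h import *
go(.5,.0045,.25);print(sensors.state()['wrist_torque']);pin('9',('scene','top'))"
```

```text
pqz [0.5036 0.0038 0.2463] F(pqz) [ -6.1  -3.  -10.8] w 0.255 t 16.475
shift tool [-0.0036 -0.0036 -0.0007] turn deg [ 0.1 -0.   0.6] q6 [-0.3   0.35  1.71 -0.    1.1  -0.21]
[-0.33564975  0.95906671  0.11273104]
scene9 17 [0.65994216 0.25548258 0.28724538]
top9 14 [0.65589895 0.25634562 0.28805552]
```

Call:
jog_arm --plan "1 -0.0059 0.0062 0 0 0 0;1 -0.0052 0.0067 0 0 0 0;1 -0.0045 0.0072 0 0 0 0;1 -0.0038 0.0076 0 0 0 0;1 0 0 0 0 0 0"

```text
time: 17.2
eef_pos: [0.5255, -0.0435, 0.2665]
tcp_rot: [1.266, 1.181, -1.288]
contact_force: [-15.9, -2.3, 1.6]
grip_width: 0.256
```

Call:
jog_arm --plan "1 -0.003 0.0079 0 0 0 0;1 -0.0022 0.0082 0 0 0 0;1 -0.0014 0.0084 0 0 0 0;1 -0.0005 0.0085 0 0 0 0;1 0 0 0 0 0 0"

```text
time: 17.82
eef_pos: [0.5626, -0.0466, 0.2776]
tcp_rot: [1.271, 1.171, -1.279]
contact_force: [-13.2, -0.2, 13.0]
grip_width: 0.259
```

Run:
```python
from h import *
go(.5685,.0045,.275)
c=shot("scene","s10")
I=c["color"];cv2.imwrite("pics/s10c.png",cv2.resize(I[165:265,220:320],(700,700)[:2] if 0 else (600,600),interpolation=cv2.INTER_CUBIC))
```

```text
pqz [0.5645 0.0042 0.2776] F(pqz) [-13.1  -1.4  13. ] w 0.259 t 17.825
shift tool [ 0.0026  0.004  -0.0003] turn deg [0.1 0.  0.4] q6 [-0.28  0.4   1.53 -0.    1.23 -0.19]
```

View pics/s10c.png

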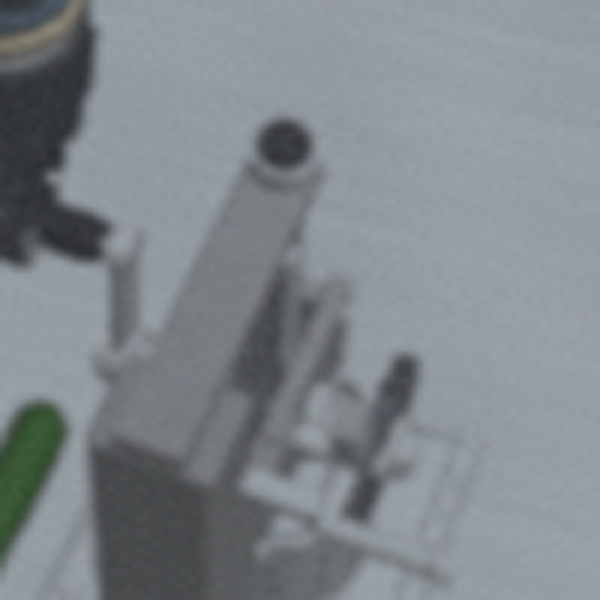

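The pawl lies back with its pin toward the column (410,560), and the handle is at the top. Radial load is building, so I'll ease the path up 3 mm and carry on.

Call:
jog_arm --plan "1 -0.0015 0.0085 0 0 0 0;1 -0.0006 0.0084 0 0 0 0;1 0.0022 0.0082 0 0 0 0;1 0.003 0.0079 0 0 0 0;1 0 0 0 0 0 0"

```text
time: 18.5
eef_pos: [0.5965, -0.0492, 0.2733]
tcp_rot: [1.273, 1.17, -1.278]
contact_force: [-8.3, 0.9, 5.3]
grip_width: 0.258
```

Run:
```python
from h import *
go(.5685,.0045,.275)
c=shot("top","t11");I=c["color"]
cv2.imwrite("pics/t11c.png",cv2.resize(I[100:190,215:275],(400,600),interpolation=cv2.INTER_CUBIC))
```

```text
pqz [0.5985 0.0046 0.2733] F(pqz) [-8.4  0.1  5.3] w 0.258 t 18.5
shift tool [-0.0015 -0.03    0.    ] turn deg [ 0.1 -0.1  0.3] q6 [-0.27  0.45  1.45 -0.    1.25 -0.18]
```

Call:
jog_arm --plan "1 0.0016 0.0039 0 0 0 0;1 0.0018 0.0039 0 0 0 0;1 0 0 0 0 0 0"

```text
time: 18.92
eef_pos: [0.604, -0.0499, 0.2703]
tcp_rot: [1.273, 1.171, -1.278]
contact_force: [-9.4, 0.7, 6.6]
grip_width: 0.255
```

Call:
jog_arm --plan "1 0.0019 0.0038 0 0 0 0;1 0 0 0 0 0 0"

```text
time: 19.18
eef_pos: [0.6078, -0.0501, 0.2684]
tcp_rot: [1.273, 1.171, -1.278]
contact_force: [-9.4, 0.9, 7.5]
grip_width: 0.264
```

Call:
jog_arm --plan "1 0.0017 0.003 0 0 0 0;1 0 0 0 0 0 0"

```text
time: 19.42
eef_pos: [0.6108, -0.0504, 0.2667]
tcp_rot: [1.273, 1.171, -1.278]
contact_force: [-11.6, 0.5, 6.7]
grip_width: 0.259
```

Call:
jog_arm --plan "1 0.0018 0.0029 0 0 0 0;1 0 0 0 0 0 0"

```text
time: 19.68
eef_pos: [0.6134, -0.0506, 0.2651]
tcp_rot: [1.273, 1.171, -1.278]
contact_force: [-10.2, 2.0, 8.1]
grip_width: 0.258
```

Call:
jog_arm --plan "1 0.0019 0.0028 0 0 0 0;1 0 0 0 0 0 0"

```text
time: 19.92
eef_pos: [0.6145, -0.0507, 0.2643]
tcp_rot: [1.271, 1.174, -1.281]
contact_force: [-16.1, 1.7, 15.2]
grip_width: 0.256
```

Call:
jog_arm --plan "1 0.002 0.0027 0 0 0 0;1 0 0 0 0 0 0"

```text
time: 20.18
eef_pos: [0.6154, -0.0508, 0.2636]
tcp_rot: [1.269, 1.176, -1.283]
contact_force: [-21.5, 1.1, 22.2]
grip_width: 0.262
```

Contact with the stop: tangential force has gone from about 13 to 30 N with little motion. I'll ease off the command to unload the hand, then let go.

Call:
jog_arm --plan "1 -0.0025 -0.0035 0 0 0 0;1 0 0 0 0 0 0"

```text
time: 20.42
eef_pos: [0.615, -0.0507, 0.2641]
tcp_rot: [1.273, 1.171, -1.278]
contact_force: [-11.5, 1.8, 10.0]
grip_width: 0.26
```

Run:
```python
from h import *
go(.6,.0045,.26);pin('12',('scene','top'))
```

```text
pqz [0.6171 0.0048 0.2641] F(pqz) [-11.6   0.7  10. ] w 0.26 t 20.425
shift tool [ 0.0042 -0.017   0.0002] turn deg [ 0.1 -0.1  0.3] q6 [-0.26  0.49  1.41 -0.    1.25 -0.17]
scene12 17 [0.66028893 0.25522263 0.28710939]
top12 14 [0.65682021 0.25718417 0.28788885]
```

Call:
jog_arm --plan "1 -0.0015 -0.002 0 0 0 0;1 0 0 0 0 0 0;0 0 0 0 0 0 0;0 0 0 0 0 0 0;0 0 0 0 0 0 0;0 0 0 0 0 0 0;0 -0.04 0 0 0 0 0;0 -0.05 0 0 0 0 0;0 -0.05 0 0 0 0 0;0 0 0 0 0 0 0"

```text
time: 21.78
eef_pos: [0.6183, -0.0524, 0.4068]
tcp_rot: [1.278, 1.157, -1.269]
contact_force: [0.6, -0.2, 0.4]
grip_width: 1.001
```

Run:
```python
from h import *
go(.6,.0045,.26);handle('w13',.24);pin('13',('scene','top'))
c=imaging.read_camera("wrist")
cv2.imwrite("pics/w13b.png",cv2.resize(c["color"],(768,576)))
```

```text
pqz [0.6205 0.0034 0.4068] F(pqz) [ 0.6 -0.1  0.4] w 1.001 t 21.775
shift tool [ 0.1466 -0.0219 -0.0014] turn deg [ 0.   0.1 -0.5] q6 [-0.26  0.38  1.2  -0.    1.55 -0.17]
handle 2127 [0.6167 0.01   0.2915] [ 0.6038 -0.0326  0.2814] [0.6291 0.0469 0.2961]
scene13 17 [0.66078161 0.25541875 0.28741426]
top13 14 [0.658045   0.25710104 0.28600007]
```

View pics/w13b.png

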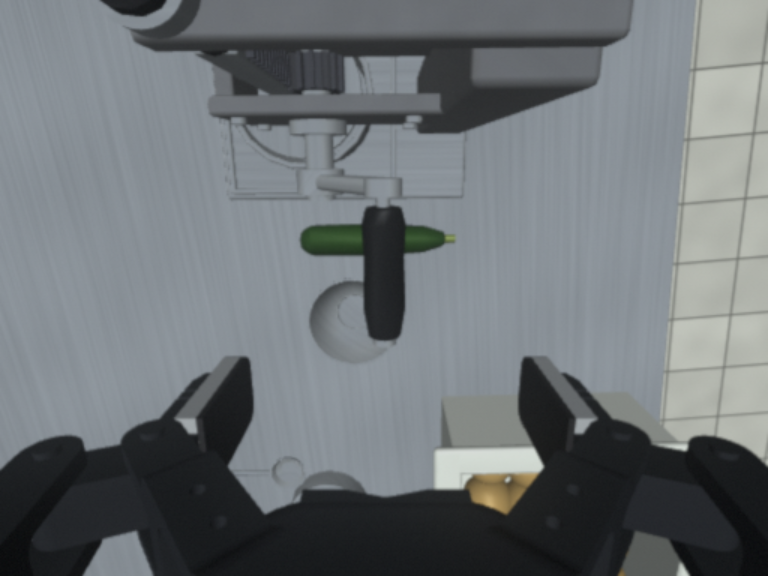

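Handle is free at the right spot, the pawl is still on its rest, and the courgette and bowl are undisturbed. One more look from the front at the gap between foot and ram, compared with the first view.

Call:
jog_arm --plan "0 0 -0.047 0.004 0 0 0;0 0 -0.047 0.004 0 0 0;0 0.008 -0.047 0 0 0 0;0 0 0 0 0 0 0;0 0 0 0 0 0 0"

```text
time: 22.6
eef_pos: [0.4751, -0.0473, 0.393]
tcp_rot: [1.274, 1.167, -1.276]
contact_force: [0.9, 1.0, 0.7]
grip_width: 1.0
```

Run:
```python
from h import *
go(.48,-.005,.4)
c=shot("wrist","w14")
f=lambda I:cv2.resize(I[0:75,270:365],None,fx=4.2,fy=7.5,interpolation=cv2.INTER_CUBIC)
g=lambda I:cv2.convertScaleAbs(I,alpha=1.6)
cv2.imwrite("pics/cmp.png",np.hstack([g(f(cv2.imread("pics/w1.png"))),g(f(c["color"]))]))
for t in("w1","w14"):
    W=np.load(f"pics/{t}.npy");print(t);print(W[4:60:5,336:368:6,2].round(3))
```

```text
pqz [ 0.4774 -0.0044  0.393 ] F(pqz) [0.8 1.  0.7] w 1.0 t 22.6
shift tool [-0.007   0.0025  0.0006] turn deg [ 0.  -0.   0.1] q6 [-0.33  0.16  1.55 -0.    1.44 -0.24]
w1
[[0.325 0.33  0.333 0.365 0.373 0.374]
 [0.323 0.33  0.331 0.366 0.37  0.372]
 [0.293 0.328 0.331 0.361 0.364 0.364]
 [0.295 0.323 0.326 0.329 0.21  0.211]
 [0.295 0.294 0.294 0.229 0.224 0.19 ]
 [0.293 0.295 0.294 0.23  0.225 0.221]
 [0.282 0.283 0.274 0.23  0.224 0.218]
 [0.264 0.258 0.225 0.229 0.226 0.026]
 [0.234 0.224 0.227 0.23  0.227 0.035]
 [0.222 0.222 0.223 0.221 0.219 0.036]
 [0.255 0.255 0.254 0.255 0.255 0.256]
 [0.254 0.255 0.254 0.256 0.254 0.256]]
w14
[[0.307 0.324 0.331 0.33  0.363 0.371]
 [0.306 0.322 0.33  0.33  0.33  0.368]
 [0.309 0.323 0.325 0.329 0.33  0.33 ]
 [0.308 0.322 0.322 0.323 0.324 0.32 ]
 [0.309 0.309 0.309 0.31  0.31  0.302]
 [0.296 0.295 0.295 0.294 0.286 0.227]
 [0.281 0.28  0.28  0.229 0.225 0.221]
 [0.261 0.26  0.226 0.229 0.224 0.221]
 [0.24  0.222 0.226 0.231 0.225 0.222]
 [0.218 0.22  0.219 0.221 0.22  0.216]
 [0.254 0.254 0.255 0.255 0.255 0.255]
 [0.255 0.255 0.255 0.255 0.255 0.255]]
```

View pics/cmp.png

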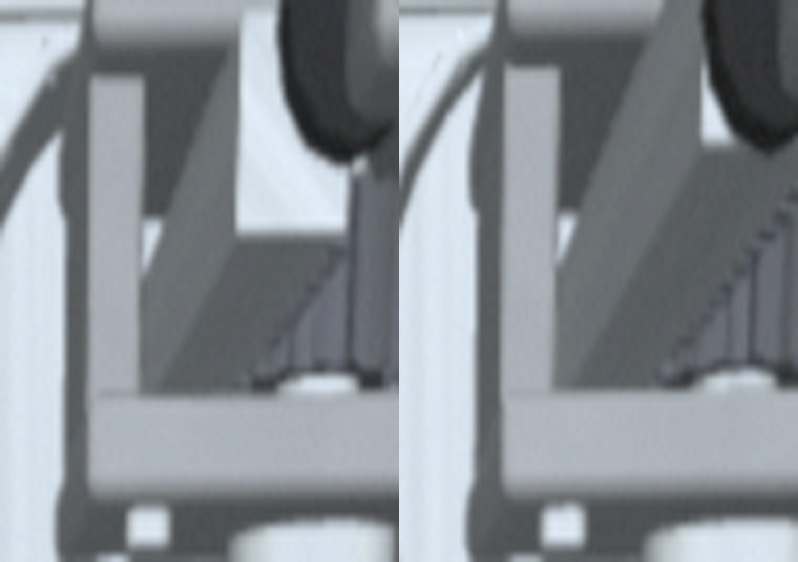

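The left half (before) shows a clear gap between the bar's white top and the black foot. The right half (now) shows the bar's top (z about .323) up against the foot. Handing in.

```bash
python3 -c "
from h import *
pin('15',('top',));print(robot.sign_off())"
```

```text
top15 15 [0.65704952 0.25640351 0.28760442]
the job is handed in; nothing more can be done
None
```

The press is unlocked and the ram is up against the rubber foot of its stop screw. I handed the job in at about 23 s with the robot touching nothing.

- **Forward:** I eased the crank forward about 0.24 rad, less than one tooth, and let go. The camera showed the handle stayed there.
- **Pawl:** My first try pushed the pin with closed fingers. Their backs are sloped, so about 10 N went straight toward the pivot and the pin didn't move. I backed off and straddled the pin with half-open jaws. It then swung over with about 2 N and fell onto its rest. It was still there at sign-off (the final top-camera reading matched).
- **Winding back:** The handle needed about 12–13 N on the way up. At the stop the force rose to about 30 N, so I stopped, eased the hand off and let go.
- **Last checks:** The handle stayed where I left it after release. The close view shows the bar's top (z about 0.323 m) up against the foot, where there was a clear gap before. The estimated ram rise was about 29 mm, at the low end of the stated 28–40 mm. The courgette under the crank and the bowl looked undisturbed; I didn't check the other kitchen things again, but the arm never went near them.

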